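Put the plaster drawing models away in their case

ROBOT

A 6-joint arm with a two-finger parallel gripper is mounted at the origin on the work surface. World frame = base frame: x ahead of the robot, y to its left, z up, the work surface at z = 0. Lengths are in m, angles in degrees, forces in N, time in s.
With the tool pointing down it reaches from about 0.4 to 0.825 m from the base axis. Payload 7 kg.
Tool frame: the origin (TCP) lies on the centre line of the jaws, within the pads' length; the fingertips stand 19 mm ahead of it and the grasp point (between the pads) is the TCP; z points along the fingers, y is the line along which they close (so a half turn about z gives the same grasp; the last joint's range is limited). The gripper opens to 88 mm and grips with 3 to 60 N. Pads are 19 mm wide; open, the fingers measure 130 mm over their backs; the gripper's body (78 mm by 193 mm) begins 47 mm behind the grasp point.
Start: joints at [87.611, 20.546, 0.682, 0, -70.136, -16.507], TCP at [0.219, 0.639, 0.246] pointing down, gripper open.
Joint ranges: [-176.03, 176.03], [-82.01, 121.73], [-58.28, 71.71], [-173.87, 95.51], [-174.79, -0.11], [-173.66, 173.66]. Speed limits (degrees/s): [136.94, 136.94, 172.46, 180, 180, 180].

INTERFACE

Orientations are given as [roll, pitch, yaw] about the fixed x, y, z axes, in that order (R = Rz(yaw) Ry(pitch) Rx(roll)).
In Python, from plant import ctrl gives the robot as it stands.
- The arm moves only by the tool move_arm, never from a script. Its argument "motion" is a list of rows, each a list of 3 entries, a list of its own where there are three numbers: the shift along the tool's x, y, z in mm, then the turn, a rotation vector about the tool's x, y, z in degrees, then the closure, from 0 (fully open) to 1 (shut). A call has 1 to 10 rows; each row is the pose to reach, as a shift and turn from the pose commanded when the call began, along the tool's axes at that moment; what a row does not reach only later rows make up. A row lasts 1/12 s, in which the tool goes at most 41.7 mm and 7.16 degrees, less where a joint would pass 70% of its speed; a pose out of reach is approached as far as the arm can. A call with a gripper value outside its range is refused whole. The fingers move at their own pace and stop on an object; the grip force is fixed at half the most. Time passes only in rows, so rows that repeat a pose let the fingers close. It gives the time, the measured TCP pose, the force, the opening and the grip force at its end, in the units of the state.
- ctrl.get_obs(): the state, without advancing time (a new reading comes with each control period).
- ctrl.snapshot(name): name is "side" or "top"; returns a dict with "color" (400x640x3 uint8, blue, green, red), "camera_matrix" (3x3 intrinsics, pixels), "cam_to_world" (4x4, takes a point from camera to world coordinates). Camera axes: x right, y up, looking along -z (the intrinsics and any distortion apply to the point x, -y, -z); pixel columns grow to the right and rows downward; lengths in m; the calibration is good to about 2 mm. A picture is of the moment at which its call begins. There is no depth.
- ctrl.close_job(): hands the job in; it is judged then, once.
The state is a dict: "clock": time; "joint_pos": joint angles; "qvel": joint speeds; "tau": joint torques, N m; "tool_pos": TCP position; "orientation": TCP orientation; "force": force on the tool from outside, world axes, zero at the start; "moment": the same for the moment, N m; "opening": finger opening in m; "gripper_force": force on a finger pad.
Only numpy, scipy, OpenCV 4.12 (cv2) and the standard library are available. Lean on these libraries where they do the work, as an engineer would, in place of code of your own. Each camera call takes 0.05 s, during which the arm holds its last target. There are 200 camera calls.

TASK

Put the three flat-topped plaster drawing models (the round, the oblong and the L-shaped one) away in the wooden case on the art teacher's desk: slide its cover all the way back, stand each model fully home in the nest of its own shape, setting it down gently rather than dropping it, then slide the cover fully shut over them. Leave everything else on the desk where it is.

Things in the scene. Friction and masses are not known exactly. Their poses are not given: they have to be found in the camera images.
- case: Fixed wooden case, 293 mm deep (x) by 263 wide (y). Origin on the desk under the centre of its front well; x points away from the robot to the closed rear deck, 52 mm high (x 73 to 220 mm). Well: inside 130 (x) by 230 mm (y), walls 8 mm, 52 high (side lips 62 high). In it lies a board, top 18 mm above the desk, with three nests cut 12 mm deep; nest floors 6 mm above the desk.
- cover (a joint): Sliding cover of the case: 0 = fully shut over the well, 0.14 m = fully back over the rear deck. Slides along the case's x with about 1.5 N friction, stays where left. A 6 mm board, 146 (x) by 244 mm (y), 52 to 58 mm above the desk: a model not down in its nest blocks it.
- cover_grip (a point): Middle, top of the upright wooden grip bar on the cover: 82 mm above the desk. The bar is 16 mm thick (case x), 64 mm long (case y) and stands 24 mm up from the cover, in its middle. Site axes as the case's.
- nest_oblong (a point): Centre of the floor of the oblong nest (42 mm along the case's x by 70 mm along its y); axes as the case's.
- nest_round (a point): Centre of the floor of the round nest (54 mm diameter), the middle one; axes as the case's.
- nest_corner (a point): Centre of the floor of the L-shaped nest: centre of the 66 mm square that bounds it; the L's arms lie on the square's -x side and -y side, the notch is at +x +y; each arm is 32 mm wide. Axes as the case's.
- oblong: Oblong plaster drawing model, a plain off-white block 36 mm (x) by 64 mm (y), 40 mm high, 0.11 kg. Origin at the centre of its underside, z up. 
- round: Round plaster drawing model, an off-white cylinder 48 mm in diameter, 40 mm high, 0.09 kg. Origin at the centre of its underside, z up. 
- corner: L-shaped plaster drawing model, off-white, 40 mm high, 0.12 kg. Origin at the centre of the 60 mm square that bounds it, at the underside, z up. Arms 26 mm wide: one along y (x -30 to -4, y -30 to 30 mm), one along x (y -30 to -4, x -30 to 30 mm); the 34 mm square notch is at +x +y. It fits its nest when its axes agree with the case's.
- cone: Plaster cone, 52 mm across, 62 mm high; it has no nest and stays. Origin at the centre of its underside, z up. 
- glue: Glue stick standing upright, yellow with a blue cap, 27 mm across, 90 mm high; stays. Origin at the centre of its underside, z up. 
- eraser: White eraser, 55 by 22 by 12 mm; stays. Origin at the centre of its underside, z up. 
- tape: Roll of clear tape lying flat, 80 mm across, 19 mm high; stays. Origin at the centre of its underside, z up. 
- sharpener: Small metal pencil sharpener, 26 by 16 by 14 mm; stays. Origin at the centre of its underside, z up. 
- stapler: Black stapler, 140 by 36 by 44 mm; stays. Origin at the centre of its underside, z up. 
Mind the look-alikes: they are no part of the job. Leave any pink or purple look-alike of the corner alone.

How it is judged:
By the outcome, as a careful person would: the job done as asked, in the order asked, and still so for the second after the job is handed in, with the robot touching nothing.
It also fails if it takes over 72 s, if anything falls off the work surface, if the arm or the gripper's body presses on something with over 40 N, if the wrist force passes 120 N, or if a joint passes its speed limit or range.

## Working session

There is one attempt and no reset: what is moved stays moved. The work goes in short steps, Python scripts to look and compute and a tool call to move; the robot and the scene stay as the last step left them, time stands still between calls to the robot, and variables do not carry over. Pictures are saved under pics/ and viewed, at most 10 in all, crops included, and the job is handed in when it is done.

Besides the shell and the picture viewer there is one more tool, called after "Call:" as a command line: name --argument value ..., lists and objects as JSON in quotes. move_arm: Moves the arm, as the interface text tells. Its arguments: {"type":"object","properties":{"motion":{"type":"array"}},"required":["motion"]}

```bash
mkdir -p pics; ls; cat > h.py <<'E'
import numpy as np, cv2
from plant import ctrl
def snap(n):
    s=ctrl.snapshot(n); return s['color'],np.array(s['camera_matrix']),np.array(s['cam_to_world']),s
def ray(K,T,u,v):
    d=np.linalg.inv(K)@[u,v,1]; d=T[:3,:3]@[d[0],-d[1],-d[2]]; return T[:3,3],d
def onplane(K,T,u,v,z):
    o,d=ray(K,T,u,v); return o+d*(z-o[2])/d[2]
def proj(K,T,p):
    c=T[:3,:3].T@(np.array(p)-T[:3,3]); q=K@[c[0],-c[1],-c[2]]; return q[:2]/q[2]
E
python3 - <<'E'
from h import *
for n in('top','side'):
    c,K,T,s=snap(n); print(n,s.keys(),K.round(1).tolist(),T.round(3).tolist())
    cv2.imwrite(f'pics/{n}0.png',c); np.savez(f'{n}0.npz',c=c,K=K,T=T)
print(ctrl.get_obs())
E
```

```text
pics
top dict_keys(['color', 'camera_matrix', 'cam_to_world']) [[473.1, 0.0, 316.3], [0.0, 473.1, 203.5], [0.0, 0.0, 1.0]] [[-0.009, 0.991, -0.136, 0.316], [-1.0, -0.009, -0.003, 0.033], [-0.004, 0.136, 0.991, 1.49], [0.0, 0.0, 0.0, 1.0]]
side dict_keys(['color', 'camera_matrix', 'cam_to_world']) [[466.0, 0.0, 321.3], [0.0, 466.0, 198.4], [0.0, 0.0, 1.0]] [[0.931, 0.274, -0.24, 0.178], [-0.364, 0.714, -0.598, -0.763], [0.007, 0.644, 0.765, 1.106], [0.0, 0.0, 0.0, 1.0]]
{'clock': 0.1, 'joint_pos': array([ 8.76110324e+01,  2.05853049e+01,  6.38312291e-01, -1.80645786e-02,
       -7.01365131e+01, -1.65080358e+01]), 'qvel': array([ 0.1231138 , -0.1209845 ,  0.14979284,  0.08687192, -0.00968915,
       -0.0054184 ]), 'tau': array([-2.94195153e-03, -5.84161162e+01,  2.93750954e+01,  7.01545447e+00,
        1.02027258e-02, -5.37415565e-05]), 'tool_pos': array([0.21848631, 0.63821506, 0.2447328 ]), 'orientation': array([ 1.79915110e+02, -7.44747575e-03, -1.89031483e+01]), 'force': array([0.028532  , 0.12051539, 0.35214979]), 'moment': array([ 0.00893168, -0.05696874,  0.08265498]), 'gripper_force': 0.0, 'opening': 0.08782479869025066}
```

View pics/top0.png

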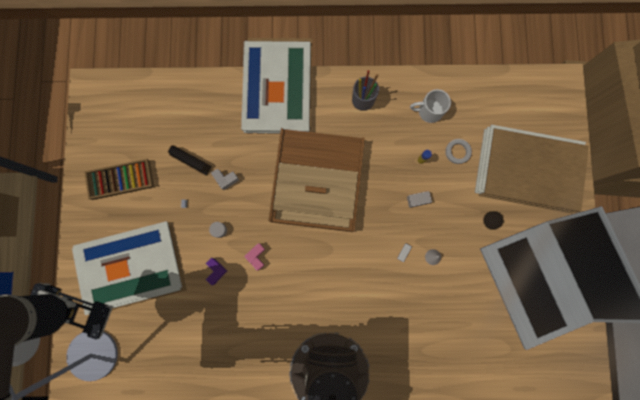

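View pics/side0.png

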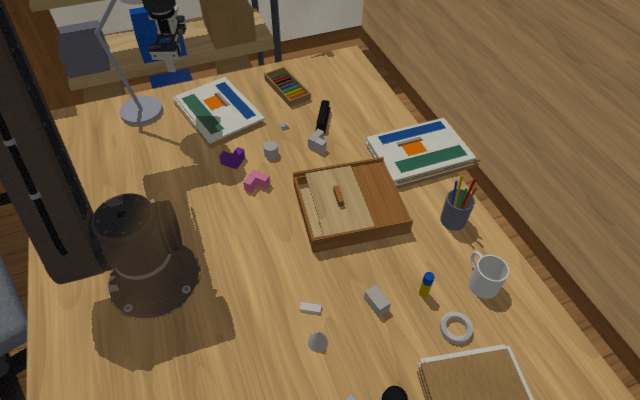

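The top view shows the case with its grip at about (317,190), the round at (218,229), the grey L at (225,178) near the stapler, and the oblong at (419,200). The cone is at (433,257). The pink L (257,257) and the purple L (215,271) are the look-alikes. Next I'll segment these and zoom in.

```bash
cat > seg.py <<'E'
from h import *
def blobs(c,box,S=4,satmax=60,vmin=60):
    u0,v0,u1,v1=box
    im=cv2.resize(c[v0:v1,u0:u1],None,fx=S,fy=S,interpolation=cv2.INTER_CUBIC)
    h=cv2.cvtColor(im,cv2.COLOR_BGR2HSV)
    m=((h[...,1]<satmax)&(h[...,2]>vmin)).astype(np.uint8)
    cs,_=cv2.findContours(m,cv2.RETR_EXTERNAL,cv2.CHAIN_APPROX_NONE)
    out=[]
    for k in cs:
        if cv2.contourArea(k)<40*S*S: continue
        p=(k[:,0,:]+.5)/S-.5+[u0,v0]
        out.append(p)
    return out
if __name__=='__main__':
    for n,boxes in (('top',[(165,140,250,245),(390,180,450,275)]),('side',[(225,110,335,170),(290,275,400,355)])):
        d=np.load(n+'0.npz'); c,K,T=d['c'],d['K'],d['T']
        for b in boxes:
            for p in blobs(c,b):
                M=cv2.moments(p.astype(np.float32)); cu,cv_=M['m10']/M['m00'],M['m01']/M['m00']
                ep=cv2.approxPolyDP(p.astype(np.float32)[:,None],1.6,True)[:,0]
                print(n,'c',round(cu,1),round(cv_,1),'A',M['m00'],'w40',onplane(K,T,cu,cv_,.04).round(4)[:2])
                print('   ',[(q.round(1).tolist(),onplane(K,T,*q,.04).round(3)[:2].tolist()) for q in ep])
    a=np.load('top0.npz')['c'];b=np.load('side0.npz')['c']
    f=lambda im,u0,v0,u1,v1,w,h:cv2.resize(im[v0:v1,u0:u1],(w,h),interpolation=cv2.INTER_CUBIC)
    L=np.hstack([f(a,165,140,255,240,270*1,300),f(a,260,120,380,240,300,300),f(a,390,170,450,270,180,300)])
    R=np.hstack([f(b,220,110,340,170,500,250),f(b,290,275,400,355,250,250)])
    cv2.imwrite('pics/z.png',np.vstack([L,R]) if L.shape[1]==R.shape[1] else L)
E
python3 seg.py
```

```text
top c 217.5 229.3 A 199.78125 w40 [0.4372 0.3415]
    [([213.60000610351562, 222.10000610351562], [0.459, 0.354]), ([209.39999389648438, 227.10000610351562], [0.444, 0.367]), ([211.10000610351562, 234.39999389648438], [0.422, 0.361]), ([218.60000610351562, 236.89999389648438], [0.414, 0.338]), ([223.39999389648438, 235.10000610351562], [0.419, 0.323]), ([226.10000610351562, 229.89999389648438], [0.435, 0.315]), ([224.60000610351562, 225.39999389648438], [0.449, 0.32]), ([218.60000610351562, 221.89999389648438], [0.46, 0.339])]
top c 167.5 234.9 A 120.21875 w40 [0.4215 0.4949]
    [([164.60000610351562, 221.10000610351562], [0.464, 0.505]), ([164.60000610351562, 244.39999389648438], [0.392, 0.503]), ([172.39999389648438, 244.39999389648438], [0.392, 0.479]), ([167.89999389648438, 223.89999389648438], [0.455, 0.495])]
top c 183.6 203.3 A 43.40625 w40 [0.5189 0.4483]
    [([182.10000610351562, 199.10000610351562], [0.532, 0.453]), ([180.60000610351562, 205.89999389648438], [0.511, 0.457]), ([184.60000610351562, 207.39999389648438], [0.506, 0.445]), ([186.60000610351562, 200.399993896484
[... 3724 characters left out ...]
]
side c 310.1 307.4 A 180.625 w40 [ 0.3563 -0.251 ]
    [([300.3999938964844, 301.8999938964844], [0.339, -0.228]), ([300.1000061035156, 310.1000061035156], [0.331, -0.249]), ([319.8999938964844, 312.6000061035156], [0.374, -0.273]), ([320.3999938964844, 304.6000061035156], [0.383, -0.253])]
side c 376.9 300.1 A 473.0 w40 [ 0.5209 -0.2932]
    [([374.6000061035156, 284.3999938964844], [0.535, -0.25]), ([364.8999938964844, 290.3999938964844], [0.504, -0.257]), ([364.1000061035156, 297.8999938964844], [0.493, -0.276]), ([378.3999938964844, 315.8999938964844], [0.506, -0.333]), ([388.1000061035156, 309.8999938964844], [0.535, -0.328]), ([390.1000061035156, 302.6000061035156], [0.549, -0.312])]
```

View pics/z.png

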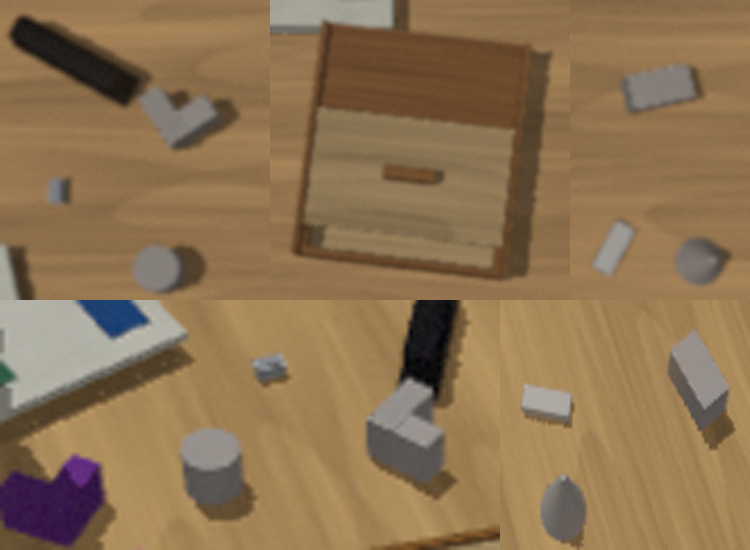

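The crops show the L near the stapler tail but separate from it, and the cover partly open with its front edge about 30 mm back. Next I'll measure the grip bar and the case edges.

```bash
cat > m.py <<'E'
from h import *
from seg import blobs
from scipy.spatial.transform import Rotation as R
def tri(a,b):
    A=[];y=[]
    for (o,d) in (a,b):
        d=d/np.linalg.norm(d);P=np.eye(3)-np.outer(d,d);A.append(P);y.append(P@o)
    return np.linalg.lstsq(np.vstack(A),np.hstack(y),rcond=None)[0]
def cen(p):
    M=cv2.moments(p.astype(np.float32));return M['m10']/M['m00'],M['m01']/M['m00']
def rel(p,yaw):
    o=ctrl.get_obs();r=R.from_euler('xyz',o['orientation'],degrees=True);t=R.from_euler('xyz',[180,0,yaw],degrees=True)
    print('clk',round(o['clock'],2),'shift',(r.inv().apply(np.array(p)-o['tool_pos'])*1000).round(1),'turn',(r.inv()*t).as_rotvec(degrees=True).round(1),'pos',o['tool_pos'].round(4),o['orientation'].round(1),'F',o['force'].round(1),'op',round(o['opening'],4))
E
python3 - <<'E'
from m import *
r={}
for n,b in (('top',(296,178,340,204)),('side',(320,180,355,212))):
    d=np.load(n+'0.npz');c,K,T=d['c'],d['K'],d['T'];u0,v0,u1,v1=b;S=4
    im=cv2.resize(c[v0:v1,u0:u1],None,fx=S,fy=S,interpolation=cv2.INTER_CUBIC);h=cv2.cvtColor(im,cv2.COLOR_BGR2HSV)
    m=(h[...,1]>120).astype(np.uint8)
    print(n,np.percentile(h[...,1],[5,50,90,95,99]))
    k=max(cv2.findContours(m,cv2.RETR_EXTERNAL,cv2.CHAIN_APPROX_NONE)[0],key=cv2.contourArea)
    p=(k[:,0]+.5)/S-.5+[u0,v0];print(len(p),cv2.minAreaRect(p.astype(np.float32)),cen(p))
    q=np.array([onplane(K,T,*x,.082)[:2] for x in p]);rr=cv2.minAreaRect((q*1000).astype(np.float32));print(' rect@82',rr, onplane(K,T,*cen(p),.07))
    r[n]=ray(K,T,*cen(p))
print('tri grip',tri(r['top'],r['side']).round(4))
d=np.load('top0.npz');K,T=d['K'],d['T']
for q in((280.8,130),(364,138.8),(270.4,222),(354,230.8)):print(onplane(K,T,*q,.062).round(4))
s=np.load('side0.npz')
for nm,a,b in(('round',(205,215,230,242),(260,135,282,162)),('obl',(400,185,438,212),(355,278,395,320)),('L',(208,165,240,192),(303,125,330,157))):
    cs=[]
    for D,bx in((d,a),(s,b)):
        p=max(blobs(D['c'],bx),key=len);c=cen(p);cs.append((ray(D['K'],D['T'],*c)));print(nm,onplane(D['K'],D['T'],*c,.02).round(4))
    print('  tri',tri(*cs).round(4))
rel([.55,.035,.2],-95)
E
```

```text
top [100. 102. 124. 149. 154.]
198 ((315.43255615234375, 189.3229522705078), (21.717866897583008, 6.075744152069092), 6.709836483001709) (315.38498098859316, 189.20521003078036)
 rect@82 ((551.9188232421875, 39.35086441040039), (65.57697296142578, 18.56582260131836), 82.66117858886719) [0.55428327 0.03951467 0.07      ]
side [ 97.   100.   150.   167.   174.81]
200 ((338.3094787597656, 195.68357849121094), (22.37802505493164, 7.370119571685791), 71.1139144897461) (338.248040520556, 195.5425724637681)
 rect@82 ((548.7348022460938, 30.341829299926758), (83.56245422363281, 21.978059768676758), 82.13566589355469) [0.55298336 0.03927883 0.07      ]
tri grip [0.5538 0.0397 0.0694]
[0.7435 0.1457 0.062 ]
[ 0.7128 -0.1126  0.062 ]
[0.4561 0.1768 0.062 ]
[ 0.4272 -0.0761  0.062 ]
round [0.4389 0.3458 0.02  ]
round [0.4378 0.3463 0.02  ]
  tri [0.4383 0.3458 0.0204]
obl [ 0.5292 -0.2855  0.02  ]
obl [ 0.5273 -0.2844  0.02  ]
  tri [ 0.528 -0.285  0.021]
L [0.5997 0.3275 0.02  ]
L [0.5984 0.3281 0.02  ]
  tri [0.5989 0.3276 0.0204]
clk 0.1 shift [509.1 463.2  45.5] turn [ 0.1 -0.1 76.1] pos [0.2185 0.6382 0.2447] [179.9  -0.  -18.9] F [0.  0.1 0.4] op 0.0878
```

The two views agree within about 2 mm and the heights come out as expected, near 20 mm. The grip is at (0.5535, 0.0395) and the case yaw is about -6.8°. I'll move to above the grip.

Call:
move_arm --motion '[[[511, 458, 65], [0, 0, 78], 0], [[511, 458, 65], [0, 0, 78], 0], [[511, 458, 65], [0, 0, 78], 0], [[511, 458, 65], [0, 0, 78], 0], [[511, 458, 65], [0, 0, 78], 0], [[511, 458, 65], [0, 0, 78], 0], [[511, 458, 65], [0, 0, 78], 0], [[511, 458, 65], [0, 0, 78], 0], [[511, 458, 65], [0, 0, 78], 0], [[511, 458, 65], [0, 0, 78], 0]]'

```text
clock: 0.93
tool_pos: [0.4215, 0.2746, 0.2061]
orientation: [180.0, 0.0, -90.8]
force: [0.8, -0.2, -0.4]
opening: 0.0873
gripper_force: 0.0
```

```bash
python3 -c "
from m import *
rel([.5535,.0395,.12],-96.8)"
```

```text
clk 0.93 shift [ 233.2 -135.4   86.1] turn [0. 0. 6.] pos [0.4215 0.2746 0.2061] [180.    0.  -90.8] F [ 0.8 -0.2 -0.4] op 0.0873
```

Call:
move_arm --motion '[[[233, -135, 86], [0, 0, 6], 0], [[233, -135, 86], [0, 0, 6], 0], [[233, -135, 86], [0, 0, 6], 0], [[233, -135, 86], [0, 0, 6], 0], [[233, -135, 86], [0, 0, 6], 0], [[233, -135, 86], [0, 0, 6], 0], [[233, -135, 86], [0, 0, 6], 0], [[233, -135, 86], [0, 0, 6], 0], [[233, -135, 86], [0, 0, 6], 0], [[233, -135, 86], [0, 0, 6], 0]]'

```text
clock: 1.77
tool_pos: [0.5539, 0.0422, 0.12]
orientation: [180.0, -0.0, -96.6]
force: [-0.6, 0.1, 0.9]
opening: 0.0877
gripper_force: 0.0
```

```bash
python3 -c "
from m import *
rel([.5535,.0395,.081],-96.8)"
```

```text
clk 1.77 shift [ 2.7  0.1 39. ] turn [ 0.  -0.   0.2] pos [0.5539 0.0422 0.12  ] [180.   -0.  -96.6] F [-0.6  0.1  0.9] op 0.0877
```

Call:
move_arm --motion '[[[3, 0, 20], [0, 0, 0], 0.3], [[3, 0, 39], [0, 0, 0], 0.4], [[3, 0, 39], [0, 0, 0], 0.6], [[3, 0, 39], [0, 0, 0], 1], [[3, 0, 39], [0, 0, 0], 1], [[3, 0, 39], [0, 0, 0], 1], [[3, 0, 39], [0, 0, 0], 1], [[3, 0, 39], [0, 0, 0], 1], [[3, 0, 39], [0, 0, 0], 1], [[3, 0, 39], [0, 0, 0], 1]]'

```text
clock: 2.6
tool_pos: [0.5539, 0.0395, 0.0816]
orientation: [-180.0, 0.0, -96.5]
force: [0.7, -0.2, -0.3]
opening: 0.0263
gripper_force: 0.0
```

Call:
move_arm --motion '[[[0, 0, 0], [0, 0, 0], 1], [[0, 0, 0], [0, 0, 0], 1], [[0, 0, 0], [0, 0, 0], 1], [[0, 0, 0], [0, 0, 0], 1], [[0, -10, 0], [0, 0, 0], 1], [[0, -25, 0], [0, 0, 0], 1], [[0, -42, 0], [0, 0, 0], 1], [[0, -60, 0], [0, 0, 0], 1], [[0, -75, 0], [0, 0, 0], 1], [[0, -85, 0], [0, 0, 0], 1]]'

```text
clock: 3.43
tool_pos: [0.6392, 0.0284, 0.0813]
orientation: [179.9, -0.1, -96.5]
force: [-1.8, -4.6, 6.2]
opening: 0.0157
gripper_force: 30.0
```

Call:
move_arm --motion '[[[0, -4, 0], [0, 0, 0], 1], [[0, -7, 0], [0, 0, 0], 1], [[0, -10, 0], [0, 0, 0], 1], [[0, -12, 0], [0, 0, 0], 1], [[0, -14, 0], [0, 0, 0], 1], [[0, -14, 0], [0, 0, 0], 1]]'

```text
clock: 3.93
tool_pos: [0.6523, 0.0268, 0.0813]
orientation: [180.0, -0.1, -96.5]
force: [-0.6, -6.6, 2.1]
opening: 0.0157
gripper_force: 30.0
```

Call:
move_arm --motion '[[[0, -2, 0], [0, 0, 0], 1], [[0, -4, 0], [0, 0, 0], 1], [[0, -4, 0], [0, 0, 0], 1], [[0, -4, 0], [0, 0, 0], 1]]'

```text
clock: 4.27
tool_pos: [0.6549, 0.0264, 0.0813]
orientation: [179.8, -0.1, -96.6]
force: [-6.0, -4.1, 7.0]
opening: 0.0156
gripper_force: 30.0
```

Call:
move_arm --motion '[[[0, -2, 0], [0, 0, 0], 1], [[0, -3, 0], [0, 0, 0], 1], [[0, -3, 0], [0, 0, 0], 1], [[0, -3, 0], [0, 0, 0], 1]]'

```text
clock: 4.6
tool_pos: [0.655, 0.0264, 0.0812]
orientation: [179.6, -0.1, -96.6]
force: [-16.8, 0.1, 15.0]
opening: 0.0157
gripper_force: 30.0
```

Call:
move_arm --motion '[[[0, 2, 0], [0, 0, 0], 1], [[0, 2, 0], [0, 0, 0], 0.7], [[0, 2, 0], [0, 0, 0], 0.5], [[0, 2, 0], [0, 0, 0], 0.5], [[0, 2, -25], [0, 0, 0], 0.4], [[0, 2, -60], [0, 0, 0], 0.2], [[-30, 25, -70], [0, 0, 0], 0], [[-60, 50, -70], [0, 0, 0], 0], [[-90, 75, -70], [0, 0, 0], 0], [[-120, 100, -70], [0, 0, 0], 0]]'

```text
clock: 5.43
tool_pos: [0.5729, 0.1593, 0.1516]
orientation: [-179.9, 0.1, -96.6]
force: [0.8, 0.9, 0.3]
opening: 0.0701
gripper_force: 0.0
```

Call:
move_arm --motion '[[[-172, 152, 20], [0, 0, 0], 0], [[-172, 152, 20], [0, 0, 0], 0], [[-172, 152, 20], [0, 0, 0], 0], [[-172, 152, 20], [0, 0, 0], 0], [[-172, 152, 20], [0, 0, 0], 0], [[-172, 152, 20], [0, 0, 0], 0], [[-172, 152, 20], [0, 0, 0], 0], [[-172, 152, 20], [0, 0, 0], 0]]'

```text
clock: 6.1
tool_pos: [0.4412, 0.3477, 0.1311]
orientation: [-180.0, 0.0, -96.3]
force: [0.2, -0.5, 0.6]
opening: 0.0872
gripper_force: 0.0
```

```bash
python3 - <<'E'
from m import *
rel([.4383,.346,.034],-96.6)
c,K,T,s=snap('top');cv2.imwrite('pics/top1.png',c);np.savez('top1.npz',c=c,K=K,T=T)
c2,K2,T2,s=snap('side');np.savez('side1.npz',c=c2,K=K2,T=T2)
f=lambda im,u0,v0,u1,v1,w,h:cv2.resize(im[v0:v1,u0:u1],(w,h),interpolation=cv2.INTER_CUBIC)
cv2.imwrite('pics/z1.png',np.vstack([f(c,255,120,385,240,520,480)[200:],f(c2,285,150,415,255,520,420)[:300]]))
E
```

```text
clk 6.1 shift [ 2.   2.7 97.1] turn [-0.   0.   0.3] pos [0.4412 0.3477 0.1311] [-180.     0.   -96.3] F [ 0.2 -0.5  0.6] op 0.0872
```

View pics/z1.png

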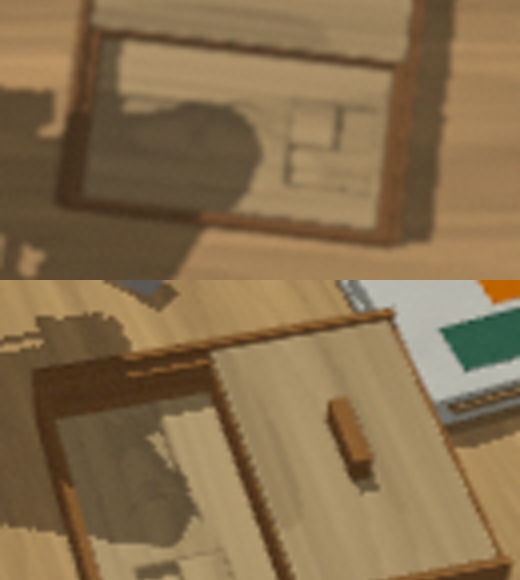

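The cover is fully back. The L nest is on the right at crop (330,145), and the round and oblong nests are in the arm's shadow. I'll grasp the round now and measure the nests when the shadow has moved off.

Call:
move_arm --motion '[[[2, 3, 35], [0, 0, 0], 0], [[2, 3, 70], [0, 0, 0], 0], [[2, 3, 90], [0, 0, 0], 0], [[2, 3, 97], [0, 0, 0], 0.2], [[2, 3, 97], [0, 0, 0], 0.5], [[2, 3, 97], [0, 0, 0], 0.7], [[2, 3, 97], [0, 0, 0], 0.7], [[2, 3, 97], [0, 0, 0], 0.7], [[2, 3, 97], [0, 0, 0], 0.7], [[2, 3, 97], [0, 0, 0], 0.7]]'

```text
clock: 7.03
tool_pos: [0.4389, 0.3449, 0.0353]
orientation: [-180.0, 0.1, -96.5]
force: [-1.1, 0.5, 5.2]
opening: 0.0474
gripper_force: 30.0
```

Call:
move_arm --motion '[[[0, 0, 0], [0, 0, 0], 0.7], [[0, 0, -15], [0, 0, 0], 0.7], [[0, 0, -45], [0, 0, 0], 0.7], [[0, 0, -80], [0, 0, 0], 0.7], [[0, 0, -120], [0, 0, 0], 0.7], [[0, 0, -120], [0, 0, 0], 0.7]]'

```text
clock: 7.53
tool_pos: [0.4414, 0.3476, 0.1623]
orientation: [-179.6, 0.5, -96.4]
force: [1.4, 1.2, -1.0]
opening: 0.0474
gripper_force: 30.0
```

```bash
python3 - <<'E'
from m import *
rel([.5159,.0425,.15],-96.8)
c,K,T,s=snap('top');np.savez('top1.npz',c=c,K=K,T=T)
c2,K2,T2,s=snap('side');np.savez('side1.npz',c=c2,K=K2,T=T2)
h=cv2.createCLAHE(3,(2,2))
f=lambda im,u0,v0,u1,v1,w,h_:h.apply(cv2.cvtColor(cv2.resize(im[v0:v1,u0:u1],(w,h_),interpolation=cv2.INTER_CUBIC),cv2.COLOR_BGR2GRAY))
cv2.imwrite('pics/z2.png',np.hstack([f(c,265,175,365,235,800,480)]))
E
```

```text
clk 7.53 shift [ 294.9 -108.    10.3] turn [-0.4  0.5  0.4] pos [0.4414 0.3476 0.1623] [-179.6    0.5  -96.4] F [ 1.4  1.2 -1. ] op 0.0474
```

View pics/z2.png

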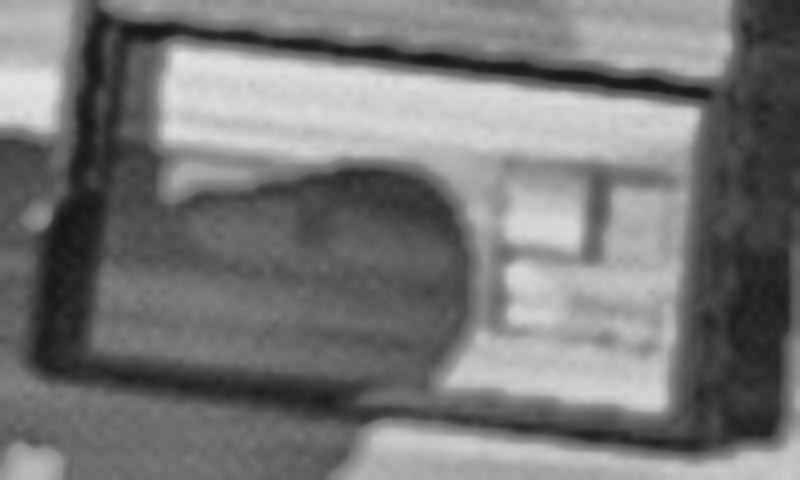

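Call:
move_arm --motion '[[[563, -93, 0], [0, 0, 0], 0.7], [[563, -93, 0], [0, 0, 0], 0.7], [[563, -93, 0], [0, 0, 0], 0.7], [[563, -93, 0], [0, 0, 0], 0.7], [[563, -93, 0], [0, 0, 0], 0.7], [[563, -93, 0], [0, 0, 0], 0.7], [[563, -93, 0], [0, 0, 0], 0.7], [[563, -93, 0], [0, 0, 0], 0.7], [[563, -93, 0], [0, 0, 0], 0.7], [[563, -93, 0], [0, 0, 0], 0.7]]'

```text
clock: 8.47
tool_pos: [0.4582, -0.0737, 0.1533]
orientation: [179.9, -0.0, -96.5]
force: [1.4, -0.7, -1.3]
opening: 0.0474
gripper_force: 30.0
```

Call:
move_arm --motion '[[[150, 0, 0], [0, 0, 0], 0.7], [[150, 0, 0], [0, 0, 0], 0.7], [[150, 0, 0], [0, 0, 0], 0.7], [[150, 0, 0], [0, 0, 0], 0.7]]'

```text
clock: 8.8
tool_pos: [0.4406, -0.2235, 0.1529]
orientation: [179.9, -0.0, -96.6]
force: [-0.5, 0.4, -1.5]
opening: 0.0475
gripper_force: 30.0
```

```bash
python3 - <<'E'
from m import *
rel([.5159,.0425,.15],-96.8)
c,K,T,s=snap('top');np.savez('top1.npz',c=c,K=K,T=T)
c2,K2,T2,s=snap('side');np.savez('side1.npz',c=c2,K=K2,T=T2)
h=cv2.createCLAHE(3,(2,2))
f=lambda im,u0,v0,u1,v1,w,h_:h.apply(cv2.cvtColor(cv2.resize(im[v0:v1,u0:u1],(w,h_),interpolation=cv2.INTER_CUBIC),cv2.COLOR_BGR2GRAY))
a=f(c,265,175,365,225,700,350);b=f(c2,290,170,360,250,700,800)[350:600] 
cv2.imwrite('pics/z3.png',np.vstack([f(c,265,175,365,227,560,291),f(c2,290,165,375,250,560,560)[250:]]))
E
```

```text
clk 8.8 shift [-272.9  -44.2    2.8] turn [ 0.1 -0.   0.2] pos [ 0.4406 -0.2235  0.1529] [179.9  -0.  -96.6] F [-0.5  0.4 -1.5] op 0.0475
```

View pics/z3.png

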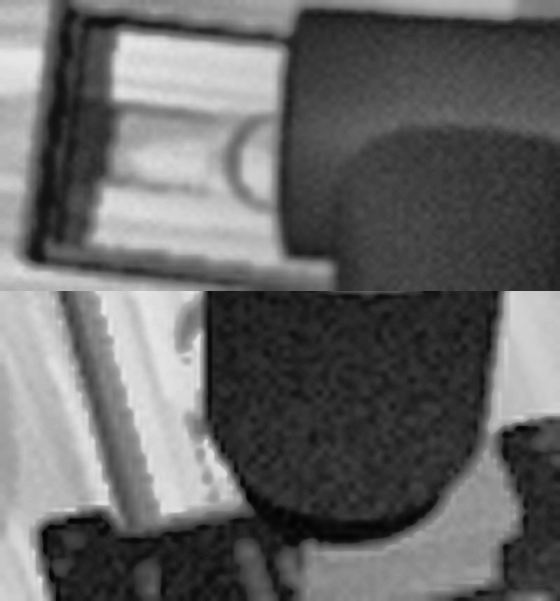

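Combining z1/z2 with z3: the oblong nest is at about z3 (160,150), the left arc of the round nest at (232,165), and the L nest at z2 (590,250). I'll take brightness profiles along case axes at board height.

```bash
python3 - <<'E'
from m import *
from scipy.ndimage import map_coordinates
d=np.load('top1.npz');K,T=d['K'],d['T']
ims={'A':cv2.cvtColor(cv2.imread('pics/top1.png'),cv2.COLOR_BGR2GRAY).astype(float),'B':cv2.cvtColor(d['c'],cv2.COLOR_BGR2GRAY).astype(float)}
th=np.radians(-6.7);ex=np.array([np.cos(th),np.sin(th)]);ey=np.array([-ex[1],ex[0]]);O=np.array([.5159,.0425])
def prof(im,z,axis,fix,lo,hi):
    t=np.arange(lo,hi+.1,2);out=np.zeros(len(t))
    for f in fix:
        uv=np.array([proj(K,T,[*(O+(ex*a+ey*b)/1000),z]) for a,b in ((x,f) if axis=='x' else (f,x) for x in t)])
        out+=map_coordinates(ims[im],[uv[:,1],uv[:,0]],order=1)
    print(im,axis,fix,' '.join(f'{int(a)}:{int(v)}' for a,v in zip(t,out/len(fix))))
prof('B',.018,'y',[-6,-2,2,6,10],10,110)
prof('B',.018,'x',[55,65,75,85],-66,66)
prof('A',.018,'y',[-26,-20,-14],-112,-30)
prof('A',.018,'y',[10,16,22],-112,-30)
prof('A',.018,'x',[-60,-55,-50],-70,66)
prof('A',.018,'x',[-95,-90,-85],-66,66)
prof('A',.062,'x',[-60,-80],-90,-50)
E
```

```text
B y [-6, -2, 2, 6, 10] 10:141 12:142 14:142 16:142 18:141 20:135 22:123 24:108 26:99 28:99 30:110 32:121 34:129 36:133 38:135 40:136 42:138 44:140 46:141 48:141 50:141 52:142 54:142 56:141 58:140 60:140 62:140 64:140 66:140 68:140 70:139 72:139 74:139 76:137 78:136 80:136 82:134 84:133 86:132 88:131 90:128 92:122 94:110 96:96 98:85 100:79 102:77 104:77 106:77 108:77 110:77
B x [55, 65, 75, 85] -66:85 -64:90 -62:93 -60:99 -58:110 -56:124 -54:135 -52:140 -50:141 -48:140 -46:138 -44:137 -42:138 -40:140 -38:143 -36:145 -34:146 -32:145 -30:144 -28:143 -26:140 -24:136 -22:131 -20:126 -18:126 -16:131 -14:136 -12:139 -10:141 -8:143 -6:143 -4:143 -2:143 0:140 2:138 4:136 6:134 8:132 10:131 12:130 14:129 16:129 18:126 20:121 22:118 24:121 26:129 28:139 30:146 32:148 34:146 36:143 38:144 40:146 42:148 44:149 46:149 48:148 50:147 52:147 54:148 56:149 58:150 60:150 62:148 64:140 66:124
A y [-26, -20, -14] -112:115 -110:127 -108:133 -106:134 -104:132 -102:132 -100:133 -98:134 -96:135 -94:135 -92:135 -90:134 -88:134 -86:134 -84:133 -82:133 -80:133 -78:132 -76:132 -74:132 -72:132 -70:133 -68:135 -66
[... 1019 characters left out ...]
64:130 66:106
A x [-95, -90, -85] -66:86 -64:90 -62:98 -60:109 -58:125 -56:137 -54:142 -52:144 -50:144 -48:143 -46:142 -44:140 -42:139 -40:138 -38:136 -36:133 -34:129 -32:129 -30:132 -28:134 -26:136 -24:134 -22:131 -20:130 -18:131 -16:134 -14:137 -12:139 -10:139 -8:139 -6:139 -4:136 -2:134 0:133 2:134 4:135 6:136 8:135 10:134 12:134 14:134 16:135 18:135 20:135 22:136 24:135 26:134 28:128 30:122 32:114 34:116 36:120 38:127 40:131 42:135 44:138 46:139 48:140 50:142 52:143 54:143 56:143 58:144 60:144 62:139 64:127 66:105
A x [-60, -80] -90:130 -88:131 -86:135 -84:139 -82:139 -80:131 -78:110 -76:90 -74:77 -72:80 -70:86 -68:88 -66:95 -64:106 -62:124 -60:135 -58:142 -56:144 -54:143 -52:141 -50:140
```

Call:
move_arm --motion '[[[240, 60, 0], [0, 0, 0], 0.7], [[240, 60, 0], [0, 0, 0], 0.7], [[240, 60, 0], [0, 0, 0], 0.7], [[240, 60, 0], [0, 0, 0], 0.7], [[240, 60, 0], [0, 0, 0], 0.7], [[240, 60, 0], [0, 0, 0], 0.7], [[240, 60, 0], [0, 0, 0], 0.7], [[240, 60, 0], [0, 0, 0], 0.7]]'

```text
clock: 9.57
tool_pos: [0.3541, -0.453, 0.1525]
orientation: [179.9, 0.1, -96.7]
force: [-0.2, 0.5, -1.2]
opening: 0.0472
gripper_force: 30.0
```

```bash
python3 - <<'E'
from m import *
rel([.5159,.0425,.15],-96.8)
c,K,T,s=snap('top');np.savez('top1.npz',c=c,K=K,T=T)
c2,K2,T2,s=snap('side');np.savez('side1.npz',c=c2,K=K2,T=T2)
h=cv2.createCLAHE(3,(2,2))
f=lambda im,u0,v0,u1,v1,w,h_:h.apply(cv2.cvtColor(cv2.resize(im[v0:v1,u0:u1],(w,h_),interpolation=cv2.INTER_CUBIC),cv2.COLOR_BGR2GRAY))
cv2.imwrite('pics/z4.png',np.hstack([f(c,265,178,365,238,500,300),np.vstack([f(c2,290,165,390,255,333,300)])]))
E
```

```text
clk 9.57 shift [-511.1 -102.7    3. ] turn [0.1 0.1 0.1] pos [ 0.3541 -0.453   0.1525] [ 1.799e+02  1.000e-01 -9.670e+01] F [-0.2  0.5 -1.2] op 0.0472
```

View pics/z4.png

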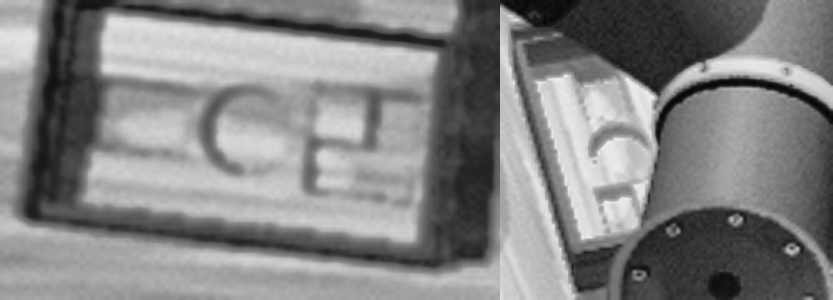

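The top view is now clear: the round nest's ring spans z4 (205–290, 90–170), the L nest (310–415, 90–200) and the oblong (100–195, 80–155). The side view shows part of the round and L nests. I'll profile both.

```bash
python3 - <<'E'
from m import *
from scipy.ndimage import map_coordinates
V={n:np.load(n+'1.npz') for n in('top','side')}
th=np.radians(-6.7);ex=np.array([np.cos(th),np.sin(th)]);ey=np.array([-ex[1],ex[0]]);O=np.array([.5159,.0425])
def prof(n,z,axis,fix,lo,hi):
    d=V[n];im=cv2.cvtColor(d['c'],cv2.COLOR_BGR2GRAY).astype(float)
    t=np.arange(lo,hi+.1,2);out=np.zeros(len(t))
    for f in fix:
        uv=np.array([proj(d['K'],d['T'],[*(O+(ex*a+ey*b)/1000),z]) for a,b in ((x,f) if axis=='x' else (f,x) for x in t)])
        out+=map_coordinates(im,[uv[:,1],uv[:,0]],order=1)
    print(n,axis,fix,' '.join(f'{int(a)}:{int(v)}' for a,v in zip(t,out/len(fix))))
prof('top',.018,'y',[-3,0,3],-36,60)
prof('top',.018,'y',[-20,-15,-10],-112,-30)
prof('top',.018,'y',[-14,-8,8,14],28,70)
prof('top',.018,'x',[-5,0,5],-40,40)
prof('top',.018,'x',[-95,-90,-85],-44,44)
prof('top',.018,'x',[55,65,75,85],-44,44)
prof('side',.018,'y',[-3,0,3],-40,60)
prof('side',.018,'y',[-20,-15,-10],-80,-20)
prof('side',.018,'x',[45,50,55],-75,50)
prof('side',.018,'y',[-50,-45],-125,-90)
E
```

```text
top y [-3, 0, 3] -36:123 -34:129 -32:133 -30:134 -28:135 -26:136 -24:137 -22:138 -20:140 -18:141 -16:141 -14:141 -12:142 -10:143 -8:142 -6:143 -4:144 -2:144 0:144 2:144 4:143 6:142 8:143 10:143 12:143 14:144 16:144 18:144 20:138 22:126 24:110 26:100 28:97 30:106 32:117 34:127 36:131 38:134 40:135 42:139 44:141 46:143 48:143 50:143 52:143 54:143 56:143 58:142 60:142
top y [-20, -15, -10] -112:114 -110:127 -108:132 -106:134 -104:133 -102:134 -100:135 -98:136 -96:136 -94:136 -92:136 -90:136 -88:136 -86:136 -84:136 -82:135 -80:135 -78:134 -76:134 -74:134 -72:134 -70:135 -68:137 -66:138 -64:140 -62:141 -60:142 -58:142 -56:143 -54:143 -52:144 -50:145 -48:144 -46:140 -44:132 -42:120 -40:112 -38:113 -36:122 -34:132 -32:138 -30:140
top y [-14, -8, 8, 14] 28:112 30:122 32:131 34:136 36:137 38:137 40:136 42:136 44:137 46:138 48:138 50:137 52:137 54:138 56:137 58:137 60:137 62:137 64:137 66:137 68:136 70:135
top x [-5, 0, 5] -40:140 -38:143 -36:145 -34:146 -32:145 -30:141 -28:135 -26:130 -24:129 -22:132 -20:136 -18:139 -16:142 -14:145 -12:146 -10:148 -8:149 -6:148 -4:148 -2:146 0:143 2:141 4:139
[... 1427 characters left out ...]
-32:176 -30:177 -28:177 -26:178 -24:179 -22:179 -20:180
side x [45, 50, 55] -75:137 -73:94 -71:78 -69:84 -67:98 -65:113 -63:119 -61:127 -59:142 -57:164 -55:176 -53:177 -51:177 -49:177 -47:175 -45:174 -43:174 -41:177 -39:180 -37:181 -35:181 -33:180 -31:180 -29:179 -27:177 -25:175 -23:171 -21:168 -19:169 -17:176 -15:179 -13:180 -11:180 -9:181 -7:181 -5:180 -3:179 -1:178 1:177 3:175 5:173 7:170 9:167 11:166 13:166 15:166 17:160 19:149 21:143 23:152 25:167 27:176 29:181 31:182 33:180 35:178 37:178 39:179 41:178 43:164 45:142 47:119 49:92
side y [-50, -45] -125:73 -123:72 -121:73 -119:73 -117:71 -115:69 -113:67 -111:67 -109:68 -107:69 -105:69 -103:69 -101:76 -99:93 -97:106 -95:110 -93:111 -91:123
```

Both views give the nest row as O'=(0.5174, 0.0447), with nests at case y = +74, 0 and -74. I'll carry the round over.

Call:
move_arm --motion '[[[-513, -104, 0], [0, 0, 0], 0.7], [[-513, -104, 0], [0, 0, 0], 0.7], [[-513, -104, 0], [0, 0, 0], 0.7], [[-513, -104, 0], [0, 0, 0], 0.7], [[-513, -104, 0], [0, 0, 0], 0.7], [[-513, -104, 0], [0, 0, 0], 0.7], [[-513, -104, 0], [0, 0, 0], 0.7], [[-513, -104, 0], [0, 0, 0], 0.7], [[-513, -104, 0], [0, 0, 0], 0.7], [[-513, -104, 0], [0, 0, 0], 0.7]]'

```text
clock: 10.5
tool_pos: [0.4837, -0.0523, 0.1545]
orientation: [-180.0, 0.0, -96.4]
force: [0.7, -1.7, -0.8]
opening: 0.0476
gripper_force: 30.0
```

Call:
move_arm --motion '[[[-110, -22, 0], [0, 0, 0], 0.7], [[-110, -22, 0], [0, 0, 0], 0.7], [[-110, -22, 0], [0, 0, 0], 0.7], [[-110, -22, 10], [0, 0, 0], 0.7], [[-110, -22, 30], [0, 0, 0], 0.7], [[-110, -22, 30], [0, 0, 0], 0.7]]'

```text
clock: 11.0
tool_pos: [0.5157, 0.0523, 0.1213]
orientation: [179.7, -0.1, -96.3]
force: [-1.3, -0.5, -1.1]
opening: 0.0473
gripper_force: 30.0
```

```bash
python3 -c "
from m import *
rel([.5174,.0442,.0413],-96.7)"
```

```text
clk 11.0 shift [ 7.7 -3.  80. ] turn [ 0.3 -0.1  0.4] pos [0.5157 0.0523 0.1213] [ 1.797e+02 -1.000e-01 -9.630e+01] F [-1.3 -0.5 -1.1] op 0.0473
```

Call:
move_arm --motion '[[[8, -3, 10], [0, 0, 0], 0.7], [[8, -3, 30], [0, 0, 0], 0.7], [[8, -3, 48], [0, 0, 0], 0.7], [[8, -3, 58], [0, 0, 0], 0.7], [[8, -3, 58], [0, 0, 0], 0.7], [[8, -3, 58], [0, 0, 0], 0.7]]'

```text
clock: 11.5
tool_pos: [0.5206, 0.0422, 0.0665]
orientation: [180.0, -0.0, -96.5]
force: [0.1, 1.3, -1.0]
opening: 0.0476
gripper_force: 30.0
```

```bash
python3 -c "
from m import *
rel([.5174,.0442,.0413],-96.7)"
```

```text
clk 11.5 shift [-1.6  3.4 25.2] turn [ 0.  -0.   0.2] pos [0.5206 0.0422 0.0665] [180.   -0.  -96.5] F [ 0.1  1.3 -1. ] op 0.0476
```

Call:
move_arm --motion '[[[-2, 3, 0], [0, 0, 0], 0.7], [[-2, 3, 5], [0, 0, 0], 0.7], [[-2, 3, 8], [0, 0, 0], 0.7], [[-2, 3, 11], [0, 0, 0], 0.7], [[-2, 3, 14], [0, 0, 0], 0.7], [[-2, 3, 17], [0, 0, 0], 0.7], [[-2, 3, 19], [0, 0, 0], 0.7], [[-2, 3, 21], [0, 0, 0], 0.7], [[-2, 3, 22], [0, 0, 0], 0.7], [[-2, 3, 22], [0, 0, 0], 0.7]]'

```text
clock: 12.33
tool_pos: [0.5177, 0.0447, 0.044]
orientation: [180.0, -0.0, -96.5]
force: [-0.3, -0.1, -0.9]
opening: 0.0476
gripper_force: 30.0
```

Call:
move_arm --motion '[[[0, 0, 1], [0, 0, 0], 0.7], [[0, 0, 2], [0, 0, 0], 0.7], [[0, 0, 3], [0, 0, 0], 0.7], [[0, 0, 3], [0, 0, 0], 0.7]]'

```text
clock: 12.67
tool_pos: [0.5179, 0.0448, 0.0414]
orientation: [-180.0, -0.0, -96.5]
force: [-0.9, 0.0, 0.7]
opening: 0.0476
gripper_force: 30.0
```

Call:
move_arm --motion '[[[0, 0, 1], [0, 0, 0], 0.7], [[0, 0, 1], [0, 0, 0], 0.5], [[0, 0, 1], [0, 0, 0], 0.4], [[0, 0, 1], [0, 0, 0], 0.33], [[0, 0, 1], [0, 0, 0], 0.33], [[0, 0, -5], [0, 0, 0], 0.33], [[0, 0, -20], [0, 0, 0], 0.33], [[0, 0, -45], [0, 0, 0], 0.2], [[0, 0, -80], [0, 0, 0], 0], [[30, 0, -90], [0, 0, 0], 0]]'

```text
clock: 13.5
tool_pos: [0.518, 0.0178, 0.1363]
orientation: [-179.6, 0.1, -96.3]
force: [1.5, 0.1, 0.2]
opening: 0.0737
gripper_force: 0.0
```

```bash
python3 - <<'E'
from m import *
d=np.load('top0.npz')
p=max(blobs(d['c'],(400,185,438,212)),key=len)
w=np.array([onplane(d['K'],d['T'],*q,.03)[:2]*1000 for q in p],np.float32);print(cv2.minAreaRect(w))
s=np.load('side0.npz')
for a,b in(((374.6,284.4),(390.1,302.6)),((364.9,290.4),(378.4,309)),):
    A,B=[onplane(s['K'],s['T'],*q,.04)[:2] for q in(a,b)];D=A-B;print('edge ang',np.degrees(np.arctan2(D[1],D[0]))-90,np.hypot(*D))
u=onplane(s['K'],s['T'],364.1,297.9,0)-onplane(s['K'],s['T'],378.4,315.9,0);print('bot',np.degrees(np.arctan2(u[1],u[0]))-90,np.hypot(*u[:2]))
# top-view edge lines fit by direction histogram
for lo,hi in((.25,.75),):
    for sg in(1,-1):
        c,(W,H),a=cv2.minAreaRect(w);th=np.radians(10);ey=np.array([-np.sin(th),np.cos(th)]);ex=np.array([np.cos(th),np.sin(th)])
        q=w-np.array(c);m=(np.abs(q@ey)<20)&(sg*(q@ex)>5);l=cv2.fitLine(w[m],cv2.DIST_HUBER,0,.01,.01).ravel();print('long edge',np.degrees(np.arctan2(l[1],l[0]))%180-90)
rel([.528,-.285,.12],-80)
E
```

```text
((527.7730102539062, -283.41143798828125), (37.41866683959961, 72.36998748779297), 11.648168563842773)
edge ang 12.905868384760694 0.0626193170735012
edge ang 9.129640604108417 0.06023184517811502
bot 12.052386650977013 0.06106816588465628
long edge 11.314888
long edge 12.277054
clk 13.5 shift [300.  -42.9  15.9] turn [ -0.4   0.1 -16.3] pos [0.518  0.0178 0.1363] [-1.796e+02  1.000e-01 -9.630e+01] F [1.5 0.1 0.2] op 0.0737
```

Call:
move_arm --motion '[[[299, -43, 0], [0, 0, -18], 0], [[299, -43, 0], [0, 0, -18], 0], [[299, -43, 0], [0, 0, -18], 0], [[299, -43, 0], [0, 0, -18], 0], [[299, -43, 0], [0, 0, -18], 0], [[299, -43, 0], [0, 0, -18], 0], [[299, -43, 0], [0, 0, -18], 0], [[299, -43, 10], [0, 0, -18], 0], [[299, -43, 16], [0, 0, -18], 0], [[299, -43, 16], [0, 0, -18], 0]]'

```text
clock: 14.33
tool_pos: [0.5218, -0.288, 0.1137]
orientation: [179.9, 0.1, -78.7]
force: [-0.6, 0.4, -0.1]
opening: 0.0875
gripper_force: 0.0
```

```bash
python3 -c "
from m import *
rel([.528,-.285,.035],-78)"
```

```text
clk 14.33 shift [-1.6 -6.8 78.7] turn [ 0.1  0.1 -0.7] pos [ 0.5218 -0.288   0.1137] [ 1.799e+02  1.000e-01 -7.870e+01] F [-0.6  0.4 -0.1] op 0.0875
```

Call:
move_arm --motion '[[[-2, -7, 20], [0, 0, -0.5], 0], [[-2, -7, 45], [0, 0, -0.5], 0], [[-2, -7, 65], [0, 0, -0.5], 0.2], [[-2, -7, 75], [0, 0, -0.5], 0.3], [[-2, -7, 79], [0, 0, -0.5], 0.4], [[-2, -7, 79], [0, 0, -0.5], 0.7], [[-2, -7, 79], [0, 0, -0.5], 0.8], [[-2, -7, 79], [0, 0, -0.5], 0.8], [[-2, -7, 79], [0, 0, -0.5], 0.8], [[-2, -7, 79], [0, 0, -0.5], 0.8]]'

```text
clock: 15.17
tool_pos: [0.5299, -0.2837, 0.0373]
orientation: [-179.9, -0.0, -78.0]
force: [-0.5, 0.4, 1.4]
opening: 0.04
gripper_force: 0.7
```

Call:
move_arm --motion '[[[0, 0, 0], [0, 0, 0], 0.8], [[0, 0, 0], [0, 0, 0], 0.8]]'

```text
clock: 15.33
tool_pos: [0.5297, -0.2837, 0.037]
orientation: [-180.0, -0.0, -78.0]
force: [-2.3, 1.3, 6.7]
opening: 0.0359
gripper_force: 30.0
```

```bash
python3 -c "
from m import *
rel([.5174+.074*.117,.0447+.074*.993,.13],-96.8)"
```

```text
clk 15.33 shift [-393.8  -80.   -93.1] turn [-0.  -0.  18.8] pos [ 0.5297 -0.2837  0.037 ] [-180.   -0.  -78.] F [-2.3  1.3  6.7] op 0.0359
```

Call:
move_arm --motion '[[[0, 0, -20], [0, 0, 0], 0.8], [[0, 0, -55], [0, 0, 0], 0.8], [[-15, -3, -93], [0, 0, 0], 0.8], [[-395, -80, -103], [0, 0, 19], 0.8], [[-395, -80, -103], [0, 0, 19], 0.8], [[-395, -80, -103], [0, 0, 19], 0.8], [[-395, -80, -103], [0, 0, 19], 0.8], [[-395, -80, -103], [0, 0, 19], 0.8], [[-395, -80, -103], [0, 0, 19], 0.8], [[-395, -80, -103], [0, 0, 19], 0.8]]'

```text
clock: 16.17
tool_pos: [0.5265, 0.0178, 0.1368]
orientation: [-180.0, 0.0, -97.0]
force: [1.5, 0.2, -1.7]
opening: 0.0361
gripper_force: 30.0
```

```bash
python3 -c "
from m import *
rel([.5261,.1187,.12],-96.8)"
```

```text
clk 16.17 shift [-100.1   12.8   16.9] turn [-0.   0.  -0.2] pos [0.5265 0.0178 0.1368] [-180.    0.  -97.] F [ 1.5  0.2 -1.7] op 0.0361
```

Call:
move_arm --motion '[[[-40, 8, 0], [0, 0, 0], 0.8], [[-75, 12, 0], [0, 0, 0], 0.8], [[-93, 13, 5], [0, 0, 0], 0.8], [[-93, 13, 25], [0, 0, 0], 0.8], [[-93, 13, 45], [0, 0, 0], 0.8], [[-93, 13, 55], [0, 0, 0], 0.8], [[-93, 13, 55], [0, 0, 0], 0.8], [[-93, 13, 55], [0, 0, 0], 0.8]]'

```text
clock: 16.83
tool_pos: [0.5253, 0.1093, 0.0815]
orientation: [180.0, -0.1, -97.0]
force: [0.9, 0.7, -0.9]
opening: 0.0354
gripper_force: 30.0
```

```bash
python3 -c "
from m import *
rel([.5261,.1187,.043],-96.8)"
```

```text
clk 16.83 shift [-9.5  0.4 38.5] turn [ 0.  -0.1 -0.2] pos [0.5253 0.1093 0.0815] [ 1.8e+02 -1.0e-01 -9.7e+01] F [ 0.9  0.7 -0.9] op 0.0354
```

Call:
move_arm --motion '[[[-9.5, 0.5, 0], [0, 0, 0], 0.8], [[-9.5, 0.5, 5], [0, 0, 0], 0.8], [[-9.5, 0.5, 12], [0, 0, 0], 0.8], [[-9.5, 0.5, 16], [0, 0, 0], 0.8], [[-9.5, 0.5, 16], [0, 0, 0], 0.8], [[-9.5, 0.5, 16], [0, 0, 0], 0.8]]'

```text
clock: 17.33
tool_pos: [0.5258, 0.1189, 0.0653]
orientation: [180.0, -0.0, -97.0]
force: [0.1, 0.7, -1.6]
opening: 0.0356
gripper_force: 30.0
```

```bash
python3 -c "
from m import *
rel([.5261,.1187,.043],-96.8)"
```

```text
clk 17.33 shift [ 0.1 -0.3 22.3] turn [ 0.  -0.  -0.2] pos [0.5258 0.1189 0.0653] [180.  -0. -97.] F [ 0.1  0.7 -1.6] op 0.0356
```

Call:
move_arm --motion '[[[0, 0, 3], [0, 0, 0], 0.8], [[0, 0, 6], [0, 0, 0], 0.8], [[0, 0, 9], [0, 0, 0], 0.8], [[0, 0, 12], [0, 0, 0], 0.8], [[0, 0, 14], [0, 0, 0], 0.8], [[0, 0, 16], [0, 0, 0], 0.8], [[0, 0, 18], [0, 0, 0], 0.8], [[0, 0, 19], [0, 0, 0], 0.8], [[0, 0, 19], [0, 0, 0], 0.8]]'

```text
clock: 18.08
tool_pos: [0.526, 0.1191, 0.0463]
orientation: [180.0, -0.0, -97.0]
force: [1.0, 0.5, -1.7]
opening: 0.0358
gripper_force: 30.0
```

Call:
move_arm --motion '[[[0, 0, 1], [0, 0, 0], 0.8], [[0, 0, 2], [0, 0, 0], 0.8], [[0, 0, 3], [0, 0, 0], 0.8], [[0, 0, 3.5], [0, 0, 0], 0.8], [[0, 0, 3.5], [0, 0, 0], 0.8]]'

```text
clock: 18.5
tool_pos: [0.5261, 0.1192, 0.0431]
orientation: [180.0, -0.0, -97.0]
force: [-0.0, 0.2, -1.3]
opening: 0.0358
gripper_force: 30.0
```

Call:
move_arm --motion '[[[0, 0, 0.5], [0, 0, 0], 0.8], [[0, 0, 1], [0, 0, 0], 0.8], [[0, 0, 1.5], [0, 0, 0], 0.8], [[0, 0, 1.5], [0, 0, 0], 0.8]]'

```text
clock: 18.83
tool_pos: [0.5261, 0.1192, 0.043]
orientation: [-180.0, 0.0, -97.0]
force: [-5.1, -0.4, 14.5]
opening: 0.0359
gripper_force: 30.0
```

Call:
move_arm --motion '[[[0, 0, -1], [0, 0, 0], 0.7], [[0, 0, -1], [0, 0, 0], 0.5], [[0, 0, -1], [0, 0, 0], 0.45], [[0, 0, -1], [0, 0, 0], 0.45], [[0, 0, -8], [0, 0, 0], 0.45], [[0, 0, -20], [0, 0, 0], 0.4], [[0, 0, -45], [0, 0, 0], 0.2], [[0, 0, -80], [0, 0, 0], 0], [[0, 0, -90], [0, 0, 0], 0]]'

```text
clock: 19.58
tool_pos: [0.5282, 0.12, 0.1365]
orientation: [-179.7, 0.1, -97.0]
force: [1.2, 0.3, 0.2]
opening: 0.067
gripper_force: 0.0
```

```bash
python3 - <<'E'
from m import *
d=np.load('top0.npz');s=np.load('side0.npz')
p=max(blobs(d['c'],(208,165,240,192)),key=len).astype(np.float32)
def ang(pts,a,b,K,T,z):
    a,b=map(np.array,(a,b));L=np.hypot(*(b-a));t=(b-a)/L;n=np.array([-t[1],t[0]])
    q=pts-a;m=(np.abs(q@n)<1.2)&(q@t>.18*L)&(q@t<.82*L)
    w=np.array([onplane(K,T,*x,z)[:2]*1000 for x in pts[m]],np.float32);l=cv2.fitLine(w,cv2.DIST_HUBER,0,.01,.01).ravel()
    return round(float(np.degrees(np.arctan2(l[1],l[0]))%180),1),l[2:].round(1),int(m.sum())
K,T=d['K'],d['T']
print('A-F top',ang(p,(211.1,171.6),(222.6,188.4),K,T,.04))
print('F-E bot',ang(p,(222.6,188.4),(237.6,179.6),K,T,0))
print('D-C top',ang(p,(232.6,171.6),(224.4,175.9),K,T,.04))
print('D-E',ang(p,(232.6,171.6),(237.6,179.6),K,T,.02))
q=max(blobs(s['c'],(303,125,330,157)),key=len).astype(np.float32);K,T=s['K'],s['T']
print('side A-F top',ang(q,(317.4,128.1),(307.6,138.1),K,T,.04))
print('side F-E bot',ang(q,(308.1,146.1),(321.9,153.1),K,T,0))
rel([.5928,.3166,.13],-148.4)
E
```

```text
A-F top (33.7, array([595.1, 352.7], dtype=float32), 43)
F-E bot (123.9, array([584. , 310.5], dtype=float32), 38)
D-C top (116.5, array([611.3, 312.3], dtype=float32), 21)
D-E (39.4, array([611. , 292.3], dtype=float32), 20)
side A-F top (34.8, array([590.4, 350.2], dtype=float32), 26)
side F-E bot (122.6, array([585.3, 306.9], dtype=float32), 35)
clk 19.58 shift [-203.   -40.3    7.2] turn [-0.2  0.3 51.4] pos [0.5282 0.12   0.1365] [-1.797e+02  1.000e-01 -9.700e+01] F [1.2 0.3 0.2] op 0.067
```

Call:
move_arm --motion '[[[-203, -41, 7], [0, 0, 49], 0], [[-203, -41, 7], [0, 0, 49], 0], [[-203, -41, 7], [0, 0, 49], 0], [[-203, -41, 7], [0, 0, 49], 0], [[-203, -41, 7], [0, 0, 49], 0], [[-203, -41, 7], [0, 0, 49], 0], [[-203, -41, 7], [0, 0, 49], 0], [[-203, -41, 7], [0, 0, 49], 0], [[-203, -41, 7], [0, 0, 49], 0], [[-203, -41, 7], [0, 0, 49], 0]]'

```text
clock: 20.42
tool_pos: [0.5916, 0.3153, 0.125]
orientation: [-180.0, 0.0, -145.8]
force: [-0.2, 0.1, -0.6]
opening: 0.0877
gripper_force: 0.0
```

```bash
python3 -c "
from m import *
rel([.5939,.3165,.034],-146.2)"
```

```text
clk 20.42 shift [-2.5 -0.3 91. ] turn [-0.   0.   0.4] pos [0.5916 0.3153 0.125 ] [-180.     0.  -145.8] F [-0.2  0.1 -0.6] op 0.0877
```

Call:
move_arm --motion '[[[-2.5, -0.5, 20], [0, 0, 0.5], 0], [[-2.5, -0.5, 45], [0, 0, 0.5], 0], [[-2.5, -0.5, 65], [0, 0, 0.5], 0], [[-2.5, -0.5, 80], [0, 0, 0.5], 0], [[-2.5, -0.5, 88], [0, 0, 0.5], 0], [[-2.5, -0.5, 90], [0, 0, 0.5], 0.3], [[-2.5, -0.5, 90], [0, 0, 0.5], 0.5], [[-2.5, -0.5, 90], [0, 0, 0.5], 0.5], [[-2.5, -0.5, 90], [0, 0, 0.5], 0.5], [[-2.5, -0.5, 90], [0, 0, 0.5], 0.5]]'

```text
clock: 21.25
tool_pos: [0.5944, 0.317, 0.0358]
orientation: [180.0, 0.1, -146.5]
force: [-0.2, -1.5, 4.2]
opening: 0.0599
gripper_force: 8.4
```

Call:
move_arm --motion '[[[0, 0, 0], [0, 0, 0], 0.5], [[0, 0, 0], [0, 0, 0], 0.5]]'

```text
clock: 21.42
tool_pos: [0.5945, 0.3171, 0.0358]
orientation: [180.0, 0.1, -146.5]
force: [-1.4, -0.3, 6.1]
opening: 0.0598
gripper_force: 30.0
```

```bash
python3 -c "
from m import *
th=np.radians(-6.8);p=np.array([.5174,.0447])+(-.074-.017)*np.array([-np.sin(th),np.cos(th)]);print(p)
rel([*p,.15],-96.8)"
```

```text
[ 0.50662524 -0.04565986]
clk 21.42 shift [ 273.3 -253.9 -114.7] turn [ -0.    0.1 -49.7] pos [0.5945 0.3171 0.0358] [ 1.800e+02  1.000e-01 -1.465e+02] F [-1.4 -0.3  6.1] op 0.0598
```

Call:
move_arm --motion '[[[0, 0, -15], [0, 0, 0], 0.5], [[0, 0, -50], [0, 0, 0], 0.5], [[0, 0, -90], [0, 0, 0], 0.5], [[273, -254, -115], [0, 0, -50], 0.5], [[273, -254, -115], [0, 0, -50], 0.5], [[273, -254, -115], [0, 0, -50], 0.5], [[273, -254, -115], [0, 0, -50], 0.5], [[273, -254, -115], [0, 0, -50], 0.5], [[273, -254, -115], [0, 0, -50], 0.5], [[273, -254, -115], [0, 0, -50], 0.5]]'

```text
clock: 22.25
tool_pos: [0.5245, 0.0326, 0.1442]
orientation: [180.0, 0.0, -96.3]
force: [0.8, 0.2, -1.4]
opening: 0.0597
gripper_force: 30.0
```

```bash
python3 -c "
from m import *
rel([.5067,-.0451,.13],-96.8)"
```

```text
clk 22.25 shift [79.2  9.3 14.2] turn [0.  0.  0.5] pos [0.5245 0.0326 0.1442] [180.    0.  -96.3] F [ 0.8  0.2 -1.4] op 0.0597
```

Call:
move_arm --motion '[[[40, 5, 5], [0, 0, 0.5], 0.5], [[72, 9, 14], [0, 0, 0.5], 0.5], [[77, 9, 30], [0, 0, 0.5], 0.5], [[77, 9, 50], [0, 0, 0.5], 0.5], [[77, 9, 64], [0, 0, 0.5], 0.5], [[77, 9, 68], [0, 0, 0.5], 0.5], [[77, 9, 68], [0, 0, 0.5], 0.5], [[77, 9, 68], [0, 0, 0.5], 0.5]]'

```text
clock: 22.92
tool_pos: [0.5082, -0.0409, 0.0765]
orientation: [-180.0, -0.0, -97.1]
force: [-0.1, 0.1, -1.2]
opening: 0.0596
gripper_force: 30.0
```

```bash
python3 -c "
from m import *
rel([.5067,-.0451,.0418],-96.8)"
```

```text
clk 22.92 shift [ 4.3  1.  34.7] turn [-0.  -0.  -0.3] pos [ 0.5082 -0.0409  0.0765] [-180.    -0.   -97.1] F [-0.1  0.1 -1.2] op 0.0596
```

Call:
move_arm --motion '[[[4.5, 1, 4], [0, 0, -0.3], 0.5], [[4.5, 1, 8], [0, 0, -0.3], 0.5], [[4.5, 1, 12], [0, 0, -0.3], 0.5], [[4.5, 1, 15], [0, 0, -0.3], 0.5], [[4.5, 1, 18], [0, 0, -0.3], 0.5], [[4.5, 1, 20], [0, 0, -0.3], 0.5], [[4.5, 1, 22], [0, 0, -0.3], 0.5], [[4.5, 1, 24], [0, 0, -0.3], 0.5], [[4.5, 1, 26], [0, 0, -0.3], 0.5], [[4.5, 1, 26], [0, 0, -0.3], 0.5]]'

```text
clock: 23.75
tool_pos: [0.5062, -0.0454, 0.0497]
orientation: [180.0, -0.0, -96.8]
force: [0.4, 1.0, -1.9]
opening: 0.0601
gripper_force: 30.0
```

Call:
move_arm --motion '[[[0, 0, 2], [0, 0, 0], 0.5], [[0, 0, 3.5], [0, 0, 0], 0.5], [[0, 0, 5], [0, 0, 0], 0.5], [[0, 0, 6], [0, 0, 0], 0.5], [[0, 0, 7], [0, 0, 0], 0.5], [[0, 0, 7.5], [0, 0, 0], 0.5], [[0, 0, 7.5], [0, 0, 0], 0.5]]'

```text
clock: 24.33
tool_pos: [0.5063, -0.0454, 0.0425]
orientation: [180.0, -0.0, -96.8]
force: [-0.4, -1.2, -1.9]
opening: 0.0599
gripper_force: 30.0
```

Call:
move_arm --motion '[[[0, 0, 0.5], [0, 0, 0], 0.5], [[0, 0, 1], [0, 0, 0], 0.5], [[0, 0, 1], [0, 0, 0], 0.5]]'

```text
clock: 24.58
tool_pos: [0.5065, -0.0454, 0.0418]
orientation: [-180.0, -0.0, -96.8]
force: [-0.3, 0.4, 1.7]
opening: 0.0597
gripper_force: 30.0
```

Call:
move_arm --motion '[[[0, 0, 0.4], [0, 0, 0], 0.5], [[0, 0, 0.4], [0, 0, 0], 0.4], [[0, 0, 0.4], [0, 0, 0], 0.23], [[0, 0, 0.4], [0, 0, 0], 0.23], [[0, 0, 0.4], [0, 0, 0], 0.23], [[0, 0, -6], [0, 0, 0], 0.23], [[0, 0, -18], [0, 0, 0], 0.23], [[0, 0, -40], [0, 0, 0], 0.23], [[0, 0, -80], [0, 0, 0], 0.3], [[0, 0, -110], [0, 0, 0], 0.5]]'

```text
clock: 25.42
tool_pos: [0.5064, -0.0456, 0.1539]
orientation: [-180.0, -0.0, -96.8]
force: [1.3, 0.4, 0.4]
opening: 0.0597
gripper_force: 0.0
```

Call:
move_arm --motion '[[[300, 50, 0], [0, 0, 0], 0.5], [[300, 50, 0], [0, 0, 0], 0.5], [[300, 50, 0], [0, 0, 0], 0.5], [[300, 50, 0], [0, 0, 0], 0.5], [[300, 50, 0], [0, 0, 0], 0.5], [[300, 50, 0], [0, 0, 0], 0.5], [[300, 50, 0], [0, 0, 0], 0.5], [[300, 50, 0], [0, 0, 0], 0.5]]'

```text
clock: 26.08
tool_pos: [0.4194, -0.3412, 0.1519]
orientation: [180.0, -0.0, -97.0]
force: [-0.0, 0.3, -0.1]
opening: 0.0438
gripper_force: 0.0
```

```bash
python3 - <<'E'
from m import *
rel([.655,.0278,.15],-96.8)
c,K,T,s=snap('top');np.savez('top2.npz',c=c,K=K,T=T)
c2,K2,T2,s=snap('side');np.savez('side2.npz',c=c2,K=K2,T=T2)
f=lambda im,u0,v0,u1,v1,w,h_:cv2.resize(im[v0:v1,u0:u1],(w,h_),interpolation=cv2.INTER_CUBIC)
cv2.imwrite('pics/z5.png',np.hstack([f(c,260,125,370,235,400,400),f(c2,285,150,415,255,400,400)]))
E
```

```text
clk 26.08 shift [-394.9 -189.     1.7] turn [ 0.  -0.  -0.2] pos [ 0.4194 -0.3412  0.1519] [180.  -0. -97.] F [-0.   0.3 -0.1] op 0.0438
```

View pics/z5.png

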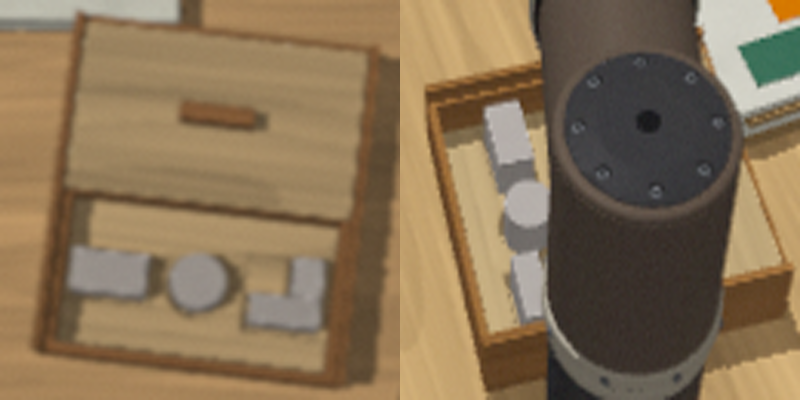

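All three models stand level in their own nests. Next I'll shut the cover.

Call:
move_arm --motion '[[[-395, -189, 0], [0, 0, 0], 0.4], [[-395, -189, 0], [0, 0, 0], 0.4], [[-395, -189, 0], [0, 0, 0], 0.4], [[-395, -189, 0], [0, 0, 0], 0.4], [[-395, -189, 0], [0, 0, 0], 0.4], [[-395, -189, 0], [0, 0, 0], 0.4], [[-395, -189, 0], [0, 0, 0], 0.4], [[-395, -189, 0], [0, 0, 0], 0.4], [[-395, -189, 0], [0, 0, 0], 0.4], [[-395, -189, 0], [0, 0, 0], 0.4]]'

```text
clock: 27.02
tool_pos: [0.6448, 0.0178, 0.1521]
orientation: [-180.0, 0.0, -96.8]
force: [0.3, -0.5, 1.0]
opening: 0.0527
gripper_force: 0.0
```

```bash
python3 -c "
from m import *
rel([.655,.0278,.0815],-96.8)"
```

```text
clk 27.02 shift [-11.1  -9.   70.6] turn [-0.  0.  0.] pos [0.6448 0.0178 0.1521] [-180.     0.   -96.8] F [ 0.3 -0.5  1. ] op 0.0527
```

Call:
move_arm --motion '[[[-8, -7, 0], [0, 0, 0], 0.4], [[-8, -7, 20], [0, 0, 0], 0.4], [[-8, -7, 35], [0, 0, 0], 0.4], [[-8, -7, 35], [0, 0, 0], 0.4]]'

```text
clock: 27.35
tool_pos: [0.65, 0.023, 0.1134]
orientation: [179.7, -0.1, -96.8]
force: [-0.7, -0.0, -1.2]
opening: 0.0526
gripper_force: 0.0
```

```bash
python3 -c "
from m import *
rel([.655,.0278,.0815],-96.8)"
```

```text
clk 27.35 shift [-5.4 -4.5 31.8] turn [ 0.3 -0.1  0. ] pos [0.65   0.023  0.1134] [ 1.797e+02 -1.000e-01 -9.680e+01] F [-0.7 -0.  -1.2] op 0.0526
```

Call:
move_arm --motion '[[[-5, -4.5, 5], [0, 0, 0], 0.4], [[-5, -4.5, 18], [0, 0, 0], 0.4], [[-5, -4.5, 30], [0, 0, 0], 0.4], [[-5, -4.5, 32], [0, 0, 0], 0.5], [[-5, -4.5, 32], [0, 0, 0], 0.8], [[-5, -4.5, 32], [0, 0, 0], 1], [[-5, -4.5, 32], [0, 0, 0], 1], [[-5, -4.5, 32], [0, 0, 0], 1], [[-5, -4.5, 32], [0, 0, 0], 1], [[-5, -4.5, 32], [0, 0, 0], 1]]'

```text
clock: 28.18
tool_pos: [0.6549, 0.026, 0.0848]
orientation: [179.8, -0.0, -96.9]
force: [-9.5, 2.6, 6.9]
opening: 0.0158
gripper_force: 30.0
```

Call:
move_arm --motion '[[[0, 0, 0], [0, 0, 0], 1], [[0, 0, 0], [0, 0, 0], 1], [[0, 8, 0], [0, 0, 0], 1], [[0, 24, 0], [0, 0, 0], 1], [[0, 42, 0], [0, 0, 0], 1], [[0, 60, 0], [0, 0, 0], 1], [[0, 78, 0], [0, 0, 0], 1], [[0, 94, 0], [0, 0, 0], 1], [[0, 106, 0], [0, 0, 0], 1], [[0, 112, 0], [0, 0, 0], 1]]'

```text
clock: 29.02
tool_pos: [0.5452, 0.0401, 0.0848]
orientation: [-179.9, 0.1, -96.8]
force: [2.4, 3.4, -5.4]
opening: 0.0157
gripper_force: 30.0
```

Call:
move_arm --motion '[[[0, 6, 0], [0, 0, 0], 1], [[0, 12, 0], [0, 0, 0], 1], [[0, 17, 0], [0, 0, 0], 1], [[0, 20, 0], [0, 0, 0], 1], [[0, 22, 0], [0, 0, 0], 1], [[0, 22, 0], [0, 0, 0], 1]]'

```text
clock: 29.52
tool_pos: [0.5246, 0.0427, 0.0848]
orientation: [-179.9, 0.1, -96.8]
force: [-0.1, 7.5, -0.9]
opening: 0.0158
gripper_force: 30.0
```

Call:
move_arm --motion '[[[0, 3, 0], [0, 0, 0], 1], [[0, 6, 0], [0, 0, 0], 1], [[0, 8, 0], [0, 0, 0], 1], [[0, 9, 0], [0, 0, 0], 1], [[0, 9, 0], [0, 0, 0], 1], [[0, 9, 0], [0, 0, 0], 1]]'

```text
clock: 30.02
tool_pos: [0.516, 0.0438, 0.0848]
orientation: [-179.9, 0.1, -96.8]
force: [0.7, 5.8, -1.9]
opening: 0.0155
gripper_force: 30.0
```

Call:
move_arm --motion '[[[0, 1, 0], [0, 0, 0], 1], [[0, 2, 0], [0, 0, 0], 1], [[0, 2, 0], [0, 0, 0], 1], [[0, 2, 0], [0, 0, 0], 1]]'

```text
clock: 30.35
tool_pos: [0.5158, 0.0439, 0.0848]
orientation: [-179.8, 0.1, -96.8]
force: [9.7, 2.1, -10.3]
opening: 0.0155
gripper_force: 30.0
```

Call:
move_arm --motion '[[[0, 0, 0], [0, 0, 0], 0.8], [[0, 0, 0], [0, 0, 0], 0.7], [[0, 0, 0], [0, 0, 0], 0.6], [[0, 0, 0], [0, 0, 0], 0.6], [[0, 0, -10], [0, 0, 0], 0.6], [[0, 0, -30], [0, 0, 0], 0.6], [[0, 0, -65], [0, 0, 0], 0.6], [[40, 0, -80], [0, 0, 0], 0.6], [[80, 0, -80], [0, 0, 0], 0.6], [[120, 0, -80], [0, 0, 0], 0.6]]'

```text
clock: 31.18
tool_pos: [0.4994, -0.0766, 0.167]
orientation: [-179.8, 0.1, -96.7]
force: [0.2, 0.1, -1.8]
opening: 0.0352
gripper_force: 0.0
```

Call:
move_arm --motion '[[[280, 80, 0], [0, 0, 0], 0.6], [[280, 80, 0], [0, 0, 0], 0.6], [[280, 80, 0], [0, 0, 0], 0.6], [[280, 80, 0], [0, 0, 0], 0.6], [[280, 80, 0], [0, 0, 0], 0.6], [[280, 80, 0], [0, 0, 0], 0.6], [[280, 80, 0], [0, 0, 0], 0.6], [[280, 80, 0], [0, 0, 0], 0.6], [[280, 80, 0], [0, 0, 0], 0.6], [[280, 80, 0], [0, 0, 0], 0.6]]'

```text
clock: 32.02
tool_pos: [0.3859, -0.3446, 0.165]
orientation: [-180.0, -0.0, -96.9]
force: [0.1, 1.1, -0.1]
opening: 0.035
gripper_force: 0.0
```

```bash
python3 - <<'E'
from m import *
rel([.655,.0278,.15],-96.8)
c,K,T,s=snap('top');cv2.imwrite('pics/end.png',c)
E
```

```text
clk 32.02 shift [-402.1 -222.3   15. ] turn [-0.  -0.  -0.1] pos [ 0.3859 -0.3446  0.165 ] [-180.    -0.   -96.9] F [ 0.1  1.1 -0.1] op 0.035
```

View pics/end.png

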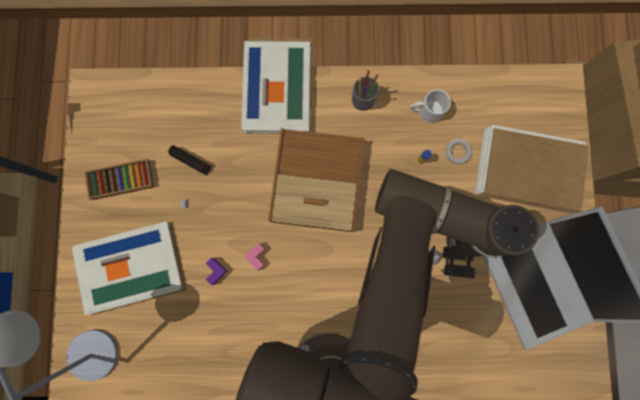

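The cover is flush with the front, with its grip at (315,201). The stapler, look-alikes and other items in view haven't moved, and the gripper is clear. I'll hand it in.

```bash
python3 -c "
from plant import ctrl
print(ctrl.close_job())"
```

```text
the job is handed in; nothing more can be done
None
```

The round, oblong and L-shaped models are each set down in their own nest, the cover is shut to its stop, and the job was handed in at about 32 s of the 72 s; I saw nothing else moved, though in the last picture the arm hid the eraser and most of the cone.

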